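Screw the bean hopper back onto the coffee grinder, pointer to the mark

ROBOT

A 6-joint arm with a two-finger parallel gripper is mounted at the origin on the work surface; the furniture and walls round the work are solid. World frame = base frame: x ahead of the robot, y to its left, z up, the work surface at z = 0. Lengths are in m, angles in rad, forces in N, time in s.
With the tool pointing down it reaches from about 0.35 to 0.85 m from the base axis. Payload 8.1 kg.
Tool frame: the origin (TCP) lies between the finger pads; the fingertips stand 11 mm ahead of it and the grasp point (between the pads) lies 8 mm behind it (robot.tips_ahead is the distance from the TCP to the fingertips, in m); z points along the fingers, y is the line along which they close (so a half turn about z gives the same grasp; the last joint's range is limited). The gripper opens to 93 mm and grips with 3 to 60 N. Pads are 15 mm wide; open, the fingers measure 128 mm over their backs; the gripper's body (75 mm by 188 mm) begins 65 mm behind the grasp point.
Start: joints at [-1.235, 0.13, 1.488, -0, 1.523, -0.085], TCP at [0.245, -0.548, 0.23] pointing down, gripper open.
Joint ranges: [-2.96, 2.96], [-0.89, 2.26], [0.02, 2.5], [-1.34, 4.48], [0, 2.73], [-2.66, 2.66]. Speed limits (rad/s): [2.39, 2.39, 2.79, 3.14, 3.14, 3.14].

INTERFACE

Orientations are given as a rotation vector (axis times angle).
In Python, from plant import robot gives the robot as it stands. The module is installed in compiled form; this text tells all that it offers.
- The arm moves only by the tool move_arm, never from a script. Its argument "deltas" is one flat list of numbers, 7 for each row, row after row: the shift along the tool's x, y, z in m, then the turn, a rotation vector about the tool's x, y, z in rad, then the opening, from 0 (shut) to 1 (fully open). A call has 1 to 12 rows; each row is the pose to reach, as a shift and turn from the pose commanded when the call began, along the tool's axes at that moment; what a row does not reach only later rows make up. A row lasts 1/8 s, in which the tool goes at most 62.5 mm and 10.7 degrees, less where a joint would pass 70% of its speed; a pose out of reach is approached as far as the arm can. A call with a gripper value outside its range is refused whole. The fingers move at their own pace and stop on an object; "squeeze" is the grip in N (left out, the last holds). Time passes only in rows, so rows that repeat a pose let the fingers close. It gives the time, the measured TCP pose, the force, the opening and the grip force at its end, in the units of the state.
- robot.read_state(): the state, without advancing time (a new reading comes with each control period).
- robot.read_camera(name): name is "scene" or "top"; returns (picture, depth): 384x512x3 uint8, red, green, blue; 384x512 float32, m along the optical axis (not along the pixel's ray), 0 where there is no reading.
- robot.camera_model(name): a dict with "K" (3x3 intrinsics, pixels), "k1" (the pictures are not rectified: a ray, as slopes to the right and down, at radius r is drawn at 1 + k1 r^2 times it, then the intrinsics apply), "R" (3x3) and "t" (3): a world point X has camera coordinates R X + t. Camera axes: x right, y down, z forward; pixel columns grow to the right and rows downward; lengths in m; the calibration is good to about 2 mm. A picture is of the moment at which its call begins. camera_model takes no time and is no camera call.
- robot.close_job(): hands the job in; it is judged then, once.
Trained networks look in the newest picture that a camera, given by its name, has taken for a name from the list of things; names that differ only in an ending like _2 or _b are one class to them, and where a whole thing is asked for, a point or a joint stands for the part that bears it (a point fixed in the world has none). Each returns a list of dicts, best first, with "confidence" (0 to 1); they miss things now and then, are a little off and sometimes report something else, mostly with a low value. They report only what shows in the picture. A call takes as long as a camera call. They do not tell look-alikes from the thing itself.
- robot.recognise(camera, label): "uv" ([column, row] in pixels, amid what is visible of it).
The state is a dict: "t": time; "q": joint angles; "dq": joint speeds; "joint_torque": joint torques, N m; "tool_pos": TCP position; "orientation": TCP orientation; "force": force on the tool from outside, world axes, zero at the start; "wrist_torque": the same for the moment, N m; "opening": finger opening in m; "gripper_force": force on a finger pad.
Only numpy, scipy, OpenCV 4.12 (cv2) and the standard library are available. Lean on these libraries where they do the work, as an engineer would, in place of code of your own. Each camera call takes 0.05 s, during which the arm holds its last target. There are 200 camera calls.

TASK

The coffee grinder has been cleaned and its bean hopper left lying on the table. Stand the hopper up, let it down into the grinder's threaded collar with its orange pointer at the white start mark, and screw it down clockwise (seen from above) until the pointer stands at the orange mark on the front of the collar, then let go. The thread does not stop at the mark, so do not turn past it, and leave the mug, the cup and the coffee tin where they are.

Things in the scene. Friction and masses are not known exactly. Their poses are not given: they have to be found in the camera images.
- grinder: Compact grey coffee grinder, fixed to the table. Origin on the table under the vertical axis of its threaded collar, z up; its front (grounds bin, round button, orange mark) faces its -x. Body from x = -87 to +55 mm, 112 mm wide (y), 152 mm high; on it the round black collar, outer diameter 88 mm, top at 181 mm.
- collar (a point): Centre of the collar's mouth, at its top, 181 mm above the table. The mouth is a round hole of 53 mm diameter with three slots, 120 degrees apart, about 14 mm wide and reaching 31 mm from the axis, one of them at the white mark. From each slot a ledge leads the pins down clockwise, 4.2 mm per 70 degrees, under a lip with 2 mm of play. It turns easily.
- start_mark (a point): Inner end of the white start mark on top of the collar, 32 mm from the collar axis, 70 degrees counter-clockwise (from above) of the orange mark. The pointer must stand here, within 8 degrees, for the hopper to drop in; it also goes in one or two slots (120 degrees) away, but then cannot reach the orange mark.
- set_mark (a point): Inner end of the orange mark on top of the collar, 32 mm from the collar axis towards the grinder's front (-x): where the pointer has to end. There the x axes of hopper and grinder agree. The thread goes on for 26 degrees past it.
- hopper: Bean hopper, 0.2 kg, 100 mm long. Origin at the centre of the neck's underside, z along its axis towards the lid. Round grey neck z = 0 to 24 mm, then a square body 60 x 60 mm (flat faces across x and y, good to grip) with clear windows to the lid at z = 100 mm. Starts lying on its +x face, pointer up, lid end towards the left (+y, within 30 degrees).
- hopper_pins (a point): On the hopper's axis at z = 10.5 mm, the height of the neck's three 5 mm steel pins (120 degrees apart, one on the pointer side; 59.4 mm over their circle). Neck diameter 50 mm, tapering to 42 mm at the end. Hopper origin above the table: 162 mm with the pins in at the white mark, 158 mm at the orange mark, 173 mm with the pins resting on top of the collar.
- pointer (a point): Lower end of the orange pointer on the hopper: on its -x face, 30 mm from its axis, z = 24 mm. An orange arrow on the lid points the same way.
- mug: Orange mug, 101 mm high, 81 mm wide, standing at the back; origin at its underside. To be left alone.
- coffee_tin: White coffee tin, 55 x 70 x 118 mm, standing at the back; origin at its underside. To be left alone.
- cup: Small striped cup, 50 mm high, 65 mm wide, on the right; origin at its underside. To be left alone.
- moka: Metal coffee pot, 98 mm wide, 174 mm high, black handle, fixed, at the back right; origin at its underside. An obstacle only. Low things lie at the edges: two screwdrivers, pliers and a spoon rest in front, a tape measure (33 mm high) and an eraser at the back left.
Not all that is in view belongs to the job. What is shaped like the hopper but red or yellow is not meant.

How it is judged:
By the outcome, as a careful person would: the job done as asked, in the order asked, and still so for the second after the job is handed in, with the robot touching nothing.
It also fails if it takes over 58 s, if anything falls off the work surface, if the arm or the gripper's body presses on something with over 40 N, if the wrist force passes 120 N, or if a joint passes its speed limit or range.

## Working session

There is one attempt and no reset: what is moved stays moved. The work goes in short steps, Python scripts to look and compute and a tool call to move; the robot and the scene stay as the last step left them, time stands still between calls to the robot, and variables do not carry over. Pictures are saved under pics/ and viewed, at most 10 in all, crops included, and the job is handed in when it is done.

Besides the shell and the picture viewer there is one more tool, called after "Emit:" by a JSON object that holds its "fn" and its "kwargs", one argument or row to a line. move_arm: Moves the arm, as the interface text tells. Its arguments: {"type":"object","properties":{"deltas":{"type":"array","items":{"type":"number"}},"squeeze":{"type":"number"}},"required":["deltas"]}

```bash
mkdir -p pics; cat > h.py <<'E'
import numpy as np, cv2
from plant import robot
def grab(n):
    p,d=robot.read_camera(n); return p,d
def px2w(n,uv,depth):
    m=robot.camera_model(n);K=np.array(m["K"]);k=np.array([m["k1"],0,0,0,0],float)
    s=cv2.undistortPoints(np.array(uv,float).reshape(-1,1,2),K,k).reshape(-1,2)
    z=np.asarray(depth,float).reshape(-1,1)
    c=np.hstack([s,np.ones((len(s),1))])*z
    return (c-np.array(m["t"]))@np.array(m["R"])
def plane(n,uv,h):
    m=robot.camera_model(n);R=np.array(m["R"]);C=-R.T@np.array(m["t"])
    a=px2w(n,uv,np.ones(len(np.reshape(uv,(-1,2)))))-C
    return C+a*((h-C[2])/a[:,2])[:,None]
def w2px(n,X):
    m=robot.camera_model(n);R=np.array(m["R"])
    return cv2.projectPoints(np.array(X,float).reshape(-1,1,3),cv2.Rodrigues(R)[0],np.array(m["t"],float),np.array(m["K"]),np.array([m["k1"],0,0,0,0],float))[0].reshape(-1,2)
def cloud(n,d):
    v,u=np.mgrid[0:384,0:512]
    return px2w(n,np.stack([u,v],-1).reshape(-1,2),d.ravel()).reshape(384,512,3)
def save(p,f,s=1.5): cv2.imwrite(f,cv2.resize(p[:,:,::-1],None,fx=s,fy=s,interpolation=cv2.INTER_CUBIC))
E
python3 - <<'E'
from h import *
for n in("top","scene"):
    p,d=grab(n);save(p,f"pics/{n}0.png");np.savez(f"{n}0.npz",p=p,d=d)
    C=cloud(n,d)
    m=robot.camera_model(n);print(n,-np.array(m["R"]).T@np.array(m["t"]))
    for l in("hopper","grinder","collar","start_mark","set_mark","pointer","hopper_pins"):
        for r in robot.recognise(n,l)[:3]:
            u,v=map(int,np.round(r["uv"]));print(n,l,r["uv"],round(r["confidence"],2),C[v,u].round(3))
s=robot.read_state();print(s["t"],s["tool_pos"],s["orientation"],s["force"],s["opening"])
E
```

```text
top [ 0.38584437 -0.20173651  1.37999185]
top hopper [210.0, 219.4] 0.92 [ 0.389 -0.096  0.058]
top hopper [161.7, 200.4] 0.86 [0.448 0.041 0.059]
top hopper [261.3, 243.4] 0.8 [ 0.316 -0.24   0.06 ]
top grinder [277.5, 170.6] 0.68 [ 0.512 -0.289  0.159]
top collar [283.0, 173.1] 0.73 [ 0.506 -0.302  0.158]
top collar [222.9, 149.6] 0.24 [ 0.579 -0.141  0.112]
top start_mark [278.3, 174.5] 0.62 [ 0.502 -0.287  0.179]
top start_mark [161.9, 202.4] 0.17 [0.442 0.041 0.058]
top set_mark [188.6, 157.2] 0.73 [ 0.578 -0.033  0.004]
top set_mark [277.5, 171.5] 0.7 [ 0.509 -0.289  0.152]
top pointer [261.8, 242.3] 0.87 [ 0.319 -0.243  0.062]
top pointer [162.6, 202.0] 0.82 [0.442 0.037 0.063]
top pointer [211.9, 216.1] 0.76 [ 0.397 -0.102  0.058]
top hopper_pins [261.8, 240.3] 0.94 [ 0.325 -0.243  0.065]
top hopper_pins [215.2, 219.0] 0.93 [ 0.389 -0.11   0.059]
top hopper_pins [162.1, 201.5] 0.7 [0.442 0.041 0.058]
scene [-0.3688905  -0.79459743  0.62429083]
scene hopper [212.6, 228.2] 0.92 [ 0.367 -0.117  0.048]
scene hopper [238.8, 265.7] 0.59 [ 0.279 -0.268  0.043]
scene grinder [295.7, 217.5] 0.65 [ 0.429 -0.32   0.112]
scene collar [299.7, 218.8] 0.86 [ 0.438 -0.326  0.107]
scene start_mark [295.0, 223.2] 0.62 [ 0.455 -0.302  0.08 ]
scene set_mark [291.7, 218.2] 0.97 [ 0.43  -0.309  0.108]
scene set_mark [187.7, 206.5] 0.45 [0.416 0.015 0.05 ]
scene pointer [185.9, 206.0] 0.88 [0.415 0.022 0.048]
scene pointer [216.0, 228.7] 0.84 [ 0.37  -0.125  0.046]
scene pointer [238.5, 262.1] 0.69 [ 0.275 -0.269  0.056]
scene hopper_pins [237.5, 260.8] 0.88 [ 0.277 -0.268  0.058]
scene hopper_pins [187.8, 207.1] 0.84 [0.419 0.018 0.045]
scene hopper_pins [215.6, 224.9] 0.58 [ 0.374 -0.122  0.055]
0.8 [ 0.24511803 -0.54765606  0.22967372] [3.07229118e+00 6.56082349e-01 1.11178954e-05] [ 0.23097941 -0.7404617  -1.22031782] 0.09291670212785373
```

View pics/top0.png

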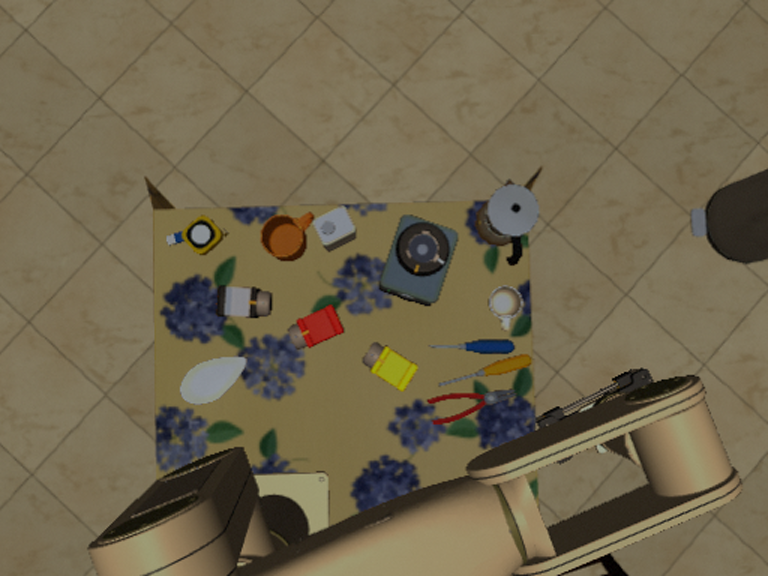

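View pics/scene0.png

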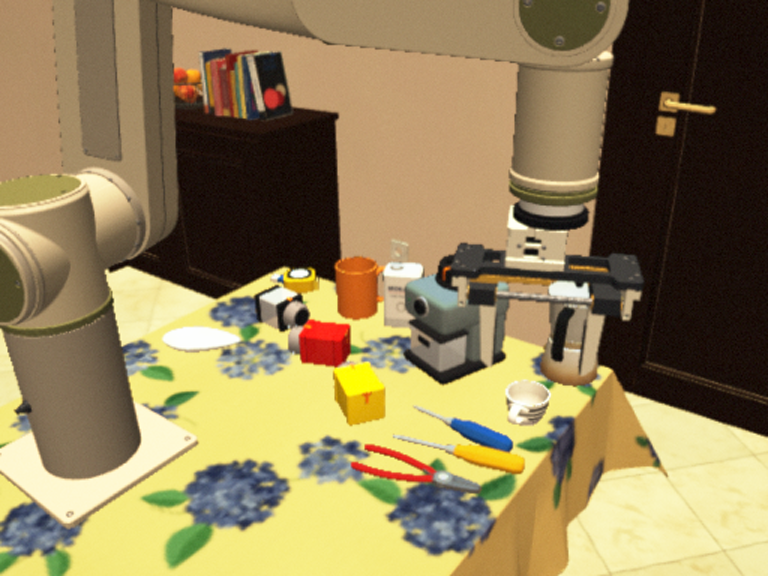

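The top view shows the real hopper (white and grey) at about (245,300) in the enlarged picture, neck to the right. The collar is at (422,248), its white mark at lower right (440,262) and its orange mark at (416,270). The red and yellow ones are decoys. The scene view agrees.

```bash
python3 - <<'E'
from h import *
z=np.load("top0.npz");p,d=z["p"],z["d"];C=cloud("top",d)
A=cv2.resize(p[180:225,130:195][:,:,::-1],(560,390),interpolation=cv2.INTER_CUBIC)
B=cv2.resize(p[135:210,245:315][:,:,::-1],(364,390),interpolation=cv2.INTER_CUBIC)
cv2.imwrite("pics/crop.png",cv2.resize(np.hstack([A,B]),(800,338)))
near=lambda x,y,r:np.hypot(C[...,0]-x,C[...,1]-y)<r
for lo,hi in((.05,.07),(.02,.07)):
    M=near(.442,.041,.09)&(C[...,2]>lo)&(C[...,2]<hi);P=C[M]
    r=cv2.minAreaRect((P[:,:2]*1000).astype(np.float32));print(lo,len(P),r,cv2.boxPoints(r).round(0).tolist(),np.median(P[:,2]))
M=near(.506,-.295,.07)&(C[...,2]>.172)&(C[...,2]<.195);P=C[M]
print("collar",len(P),P.mean(0),cv2.minEnclosingCircle((P[:,:2]*1000).astype(np.float32)))
M=near(.5,-.295,.12)&(C[...,2]>.14)&(C[...,2]<.165);P=C[M]
r=cv2.minAreaRect((P[:,:2]*1000).astype(np.float32));print("body",r,cv2.boxPoints(r).tolist())
# marks by colour on plane
hsv=cv2.cvtColor(p,cv2.COLOR_RGB2HSV);vv,uu=np.mgrid[0:384,0:512]
W=plane("top",np.stack([uu,vv],-1).reshape(-1,2),.181).reshape(384,512,3)
box=np.hypot(W[...,0]-.506,W[...,1]+.295)<.05
for nm,mk in(("orange",(hsv[...,1]>120)&(hsv[...,2]>70)&(hsv[...,0]<25)),("white",(hsv[...,1]<70)&(hsv[...,2]>125))):
    for v,u in np.argwhere(mk&box): print(nm,u,v,W[v,u,:2].round(3),p[v,u],C[v,u,2].round(3))
E
```

```text
0.05 613 ((446.1134033203125, 42.6873779296875), (99.76912689208984, 58.26914596557617), 85.62943267822266) [[413.0, -5.0], [471.0, -9.0], [479.0, 90.0], [421.0, 95.0]] 0.05865458374253296
0.02 712 ((445.96038818359375, 42.387691497802734), (102.37147521972656, 58.30446243286133), 85.44916534423828) [[413.0, -6.0], [471.0, -11.0], [479.0, 91.0], [421.0, 96.0]] 0.058153426224500065
collar 547 [ 0.52519404 -0.29905728  0.1811037 ] ((526.064208984375, -299.2991027832031), 44.31645965576172)
body ((507.82696533203125, -292.649169921875), (111.52128601074219, 148.31076049804688), 69.39618682861328) [[418.79248046875, -318.74755859375], [557.61669921875, -370.938720703125], [596.8614501953125, -266.55078125], [458.0372314453125, -214.359619140625]]
orange 278 176 [ 0.496 -0.287] [82 66 34] 0.183
orange 277 177 [ 0.493 -0.284] [109  84  34] 0.182
orange 278 177 [ 0.493 -0.287] [137 104  31] 0.185
orange 279 177 [ 0.493 -0.289] [95 75 34] 0.181
orange 277 178 [ 0.491 -0.284] [119  91  32] 0.185
orange 278 178 [ 0.491 -0.286] [132 100  32] 0.183
orange 276 179 [ 0.488 -0.281] [91 72 35] 0.184
[... 251 characters left out ...]
.176
orange 277 181 [ 0.483 -0.284] [75 52 11] 0.169
white 283 155 [ 0.551 -0.302] [128 112  96] 0.169
white 284 155 [ 0.551 -0.304] [128 112  97] 0.169
white 291 170 [ 0.511 -0.321] [138 122 106] 0.171
white 290 171 [ 0.508 -0.319] [128 115 101] 0.172
white 291 171 [ 0.508 -0.321] [145 128 110] 0.166
white 290 172 [ 0.506 -0.319] [142 126 109] 0.173
white 291 172 [ 0.506 -0.321] [136 124 113] 0.17
white 290 173 [ 0.503 -0.319] [127 112  97] 0.171
white 292 173 [ 0.503 -0.324] [130 134 136] 0.181
white 293 173 [ 0.503 -0.326] [136 142 144] 0.183
white 293 174 [ 0.5   -0.326] [127 132 134] 1.38
white 294 174 [ 0.5   -0.329] [148 155 158] 0.183
white 295 174 [ 0.5   -0.332] [120 125 127] 0.184
```

View pics/crop.png

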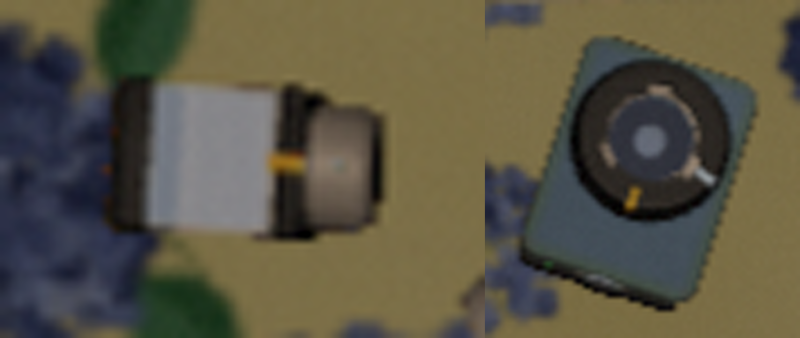

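```bash
cat >> h.py <<'E'
from scipy.spatial.transform import Rotation as Ro
def delta(R,pos,s=None,base=None):
    if base is None:
        s=s or robot.read_state(); base=(Ro.from_rotvec(s["orientation"]).as_matrix(),np.array(s["tool_pos"]))
    R0,p0=base
    return (R0.T@(np.array(pos)-p0)).round(4).tolist(),Ro.from_matrix(R0.T@R).as_rotvec().round(4).tolist()
def frame(z,y):
    z=np.array(z,float);z/=np.linalg.norm(z);y=np.array(y,float);y-=z*(y@z);y/=np.linalg.norm(y)
    return np.column_stack([np.cross(y,z),y,z])
u=np.array([.08,.997,0]); GR=np.array([.4472,.0572,.030])
Rpick=frame(-u-[0,0,1],[.997,-.08,0])
E
python3 - <<'E'
from h import *
w=np.array([.40,-.05,.26]);print(delta(Rpick,w))
pre=GR-.1*Rpick[:,2];print(delta(Rpick,pre,base=(Rpick,w)))
print(delta(Rpick,GR+.008*Rpick[:,2],base=(Rpick,pre)))
E
```

```text
([0.3446, -0.391, -0.0303], [-0.4193, -0.7076, -1.0123])
([0.2409, 0.0385, -0.0156], [0.0, 0.0, 0.0])
([0.0, -0.0, 0.108], [0.0, 0.0, 0.0])
```

Emit:
{"fn": "move_arm", "kwargs": {
  "deltas": [0.345,-0.391,-0.03,-0.419,-0.708,-1.012,1,0.345,-0.391,-0.03,-0.419,-0.708,-1.012,1,0.345,-0.391,-0.03,-0.419,-0.708,-1.012,1,0.345,-0.391,-0.03,-0.419,-0.708,-1.012,1,0.345,-0.391,-0.03,-0.419,-0.708,-1.012,1,0.345,-0.391,-0.03,-0.419,-0.708,-1.012,1,0.345,-0.391,-0.03,-0.419,-0.708,-1.012,1,0.345,-0.391,-0.03,-0.419,-0.708,-1.012,1,0.345,-0.391,-0.03,-0.419,-0.708,-1.012,1,0.345,-0.391,-0.03,-0.419,-0.708,-1.012,1,0.345,-0.391,-0.03,-0.419,-0.708,-1.012,1,0.345,-0.391,-0.03,-0.419,-0.708,-1.012,1],
  "squeeze": 30
}}

```text
t: 2.3
tool_pos: [0.3999, -0.0509, 0.2597]
orientation: [1.841, 1.696, -0.763]
force: [-0.0, 0.1, -0.4]
opening: 0.0929
gripper_force: 0.0
```

```bash
python3 - <<'E'
from h import *
s=robot.read_state();print(s["t"],s["tool_pos"],s["q"],s["force"])
pre=GR-.1*Rpick[:,2];print(delta(Rpick,pre),delta(Rpick,[.4,-.05,.26]))
E
```

```text
2.3 [ 0.39990502 -0.05090056  0.25970779] [ 0.34831605 -0.17952228  1.93560055 -0.70905381  1.73133861  0.43966768] [-0.03361912  0.0954346  -0.44875557]
([0.2414, 0.0381, -0.0166], [-0.0015, 0.0001, -0.0014]) ([0.0004, 0.0, -0.0008], [-0.0015, 0.0001, -0.0014])
```

Emit:
{"fn": "move_arm", "kwargs": {
  "deltas": [0.241,0.038,-0.016,0,0,0,1,0.241,0.038,-0.016,0,0,0,1,0.241,0.038,-0.016,0,0,0,1,0.241,0.038,-0.016,0,0,0,1,0.241,0.038,-0.016,0,0,0,1,0.241,0.038,-0.016,0,0,0,1]
}}

```text
t: 3.05
tool_pos: [0.453, 0.127, 0.1013]
orientation: [1.841, 1.696, -0.763]
force: [0.5, 1.0, -0.1]
opening: 0.0929
gripper_force: 0.0
```

```bash
python3 - <<'E'
from h import *
s=robot.read_state();print(s["t"],s["tool_pos"],s["q"],s["force"])
print(delta(Rpick,GR+.008*Rpick[:,2]))
p,d=grab("scene");q,_=grab("top")
a=p[100:260,90:290][:,:,::-1];b=q[140:280,100:250][:,:,::-1]
cv2.imwrite("pics/pre.png",np.hstack([cv2.resize(a,(420,336)),cv2.resize(b,(360,336))]))
E
```

```text
3.05 [0.453034   0.12699325 0.10126967] [ 0.59864586  0.38778524  1.64025883 -0.58501371  1.65833691  0.79523441] [ 0.45109117  0.96931251 -0.10565412]
([0.0009, -0.0001, 0.1079], [-0.0011, 0.0006, -0.0012])
```

View pics/pre.png

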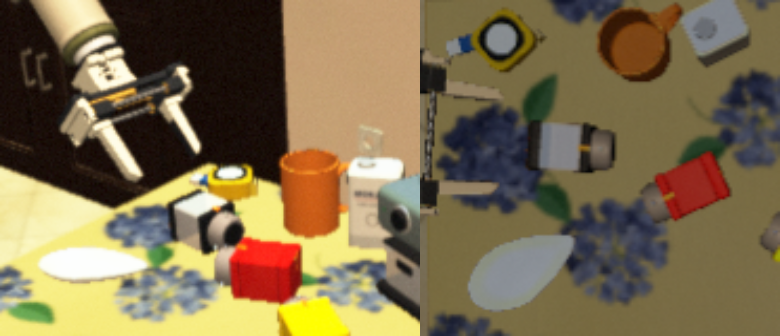

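The fingers straddle the hopper and are centred on its axis, clear of the tape measure and mug.

Emit:
{"fn": "move_arm", "kwargs": {
  "deltas": [0.001,0,0.04,0,0,0,1,0.001,0,0.08,0,0,0,1,0.001,0,0.108,0,0,0,1,0.001,0,0.108,0,0,0,1,0.001,0,0.108,0,0,0,0.3,0.001,0,0.108,0,0,0,0.3,0.001,0,0.108,0,0,0,0.3,0.001,0,0.108,0,0,0,0.3,0.001,0,0.108,0,0,0,0.3,0.001,0,0.108,0,0,0,0.3],
  "squeeze": 30
}}

```text
t: 4.4
tool_pos: [0.4469, 0.0531, 0.0238]
orientation: [1.839, 1.697, -0.762]
force: [0.2, 3.1, 5.8]
opening: 0.06
gripper_force: 30.0
```

Gripped at 60 mm opening, as it should be. Next I lift and work out the standing pose.

```bash
cat >> h.py <<'E'
s0p=np.array([.4469,.0531,.0238]);s0R=Ro.from_rotvec([1.839,1.697,-.762]).as_matrix()
hu=np.cross(s0R[:,1],[0,0,1.]);hu=-hu if hu[1]<0 else hu; hu[2]=0; hu/=np.linalg.norm(hu)
HR0=np.column_stack([[0,0,-1.],np.cross(hu,[0,0,-1.]),hu])
o=GR-.065*u; yy=np.cross([0,0,1],hu); o=o+yy*((s0p-o)@yy); HP0=np.array([o[0],o[1],.030])
RT=s0R.T@HR0; PT=s0R.T@(HP0-s0p)      # hopper in tool
COL=np.array([.5255,-.2992]); YAW=np.radians(-20.6)
def tool_for(yaw,z,xy=COL):           # tool pose for upright hopper; yaw relative to grinder
    HR=Ro.from_euler('z',YAW+yaw).as_matrix(); R=HR@RT.T
    return R,np.array([*xy,z])-R@PT
E
python3 - <<'E'
from h import *
print(HP0,hu,RT.round(3),PT)
s=robot.read_state();R=Ro.from_rotvec(s["orientation"]).as_matrix();p=np.array(s["tool_pos"])
print(s["force"],delta(R,p+[0,0,.27]))
Rt,pt=tool_for(np.radians(70),.24);print(pt,delta(Rt,pt,base=(R,p+[0,0,.27])))
E
```

```text
[ 0.44202679 -0.00760715  0.03      ] [0.08001675 0.99679352 0.        ] [[ 0.708 -0.     0.707]
 [-0.    -1.    -0.   ]
 [ 0.707 -0.    -0.708]] [-4.74244506e-02  2.56070400e-06  3.87100476e-02]
[0.21251994 3.05424273 5.84667152] ([-0.1909, 0.0001, -0.1909], [0.0, 0.0, 0.0])
[ 0.5295348  -0.29449252  0.30090243] ([-0.2454, 0.1102, 0.2353], [0.0005, 1.5135, 0.6963])
```

Emit:
{"fn": "move_arm", "kwargs": {
  "deltas": [-0.02,0,-0.02,0,0,0,0.3,-0.06,0,-0.06,0,0,0,0.3,-0.1,0,-0.1,0,0,0,0.3,-0.14,0,-0.14,0,0,0,0.3,-0.175,0,-0.175,0,0,0,0.3,-0.191,0,-0.191,0,0,0,0.3,-0.191,0,-0.191,0,0,0,0.3],
  "squeeze": 35
}}

```text
t: 5.28
tool_pos: [0.4472, 0.0531, 0.2937]
orientation: [1.84, 1.697, -0.76]
force: [0.0, 0.0, -1.7]
opening: 0.0599
gripper_force: 35.0
```

```bash
python3 - <<'E'
from h import *
s=robot.read_state();print(s["t"],s["tool_pos"],s["q"],s["force"],s["opening"])
Rt,pt=tool_for(np.radians(70),.24);print(delta(Rt,pt))
E
```

```text
5.275 [0.44717915 0.05308771 0.29373342] [ 0.49580546  0.0509214   1.65131238 -0.66754331  1.86294163  0.5197544 ] [ 0.04725     0.00626612 -1.73369722] 0.05991833641181717
([-0.2455, 0.11, 0.2351], [0.0012, 1.5122, 0.696])
```

Emit:
{"fn": "move_arm", "kwargs": {
  "deltas": [-0.246,0.11,0.235,0.001,1.512,0.696,0.3,-0.246,0.11,0.235,0.001,1.512,0.696,0.3,-0.246,0.11,0.235,0.001,1.512,0.696,0.3,-0.246,0.11,0.235,0.001,1.512,0.696,0.3,-0.246,0.11,0.235,0.001,1.512,0.696,0.3,-0.246,0.11,0.235,0.001,1.512,0.696,0.3,-0.246,0.11,0.235,0.001,1.512,0.696,0.3,-0.246,0.11,0.235,0.001,1.512,0.696,0.3,-0.246,0.11,0.235,0.001,1.512,0.696,0.3,-0.246,0.11,0.235,0.001,1.512,0.696,0.3,-0.246,0.11,0.235,0.001,1.512,0.696,0.3,-0.246,0.11,0.235,0.001,1.512,0.696,0.3]
}}

```text
t: 6.78
tool_pos: [0.529, -0.2945, 0.3]
orientation: [-2.4, -1.102, -0.988]
force: [-0.3, 0.2, -1.7]
opening: 0.0599
gripper_force: 35.0
```

```bash
python3 - <<'E'
from h import *
s=robot.read_state();print(s["t"],s["tool_pos"],s["q"],s["force"],s["opening"])
Rt,pt=tool_for(np.radians(70),.24);print(delta(Rt,pt))
R=Ro.from_rotvec(s["orientation"]).as_matrix();HR=R@RT;HP=np.array(s["tool_pos"])+R@PT;print(HP,HR.round(3).tolist())
out=[]
for n in("scene","top"):
    p,d=grab(n);np.savez(n+"1.npz",p=p,d=d)
    c=w2px(n,[[*COL,.22]])[0].astype(int);im=p[:,:,::-1].copy()
    a=cv2.resize(im[c[1]-50:c[1]+50,c[0]-50:c[0]+50],(400,400),interpolation=cv2.INTER_CUBIC)
    f=lambda X:[tuple(int(t) for t in ((q-c+50)*4)) for q in w2px(n,X)]
    k=.03;b=f([HP+HR@v for v in([-k,-k,.1],[k,-k,.1],[k,k,.1],[-k,k,.1],[-k,0,.024],[0,0,0],[0,0,.1])])
    for i in range(4):cv2.line(a,b[i],b[(i+1)%4],(0,255,0),1)
    for t in b[4:]:cv2.circle(a,t,3,(255,0,255),-1)
    out.append(a);C=cloud(n,d)
    if n=="top":
        M=(np.hypot(C[...,0]-HP[0],C[...,1]-HP[1])<.06)&(abs(C[...,2]-.34)<.012);P=C[M];r=cv2.minAreaRect((P[:,:2]*1000).astype(np.float32));print(len(P),r,np.median(P[:,2]))
cv2.imwrite("pics/stand.png",np.hstack(out))
E
```

```text
6.775 [ 0.52904037 -0.29452035  0.30000414] [-1.02041085  0.17448401  1.50567371  0.74362431  1.71007394 -0.29869007] [-0.33943536  0.21342612 -1.65760156] 0.0598568788185938
([0.0009, 0.0004, -0.0004], [-0.0017, 0.0026, -0.0016])
[ 0.52479344 -0.29925508  0.23911824] [[0.651, -0.759, 0.003], [0.759, 0.651, 0.0], [-0.003, 0.002, 1.0]]
799 ((527.5584106445312, -305.6951904296875), (71.62831115722656, 91.44854736328125), 31.05655288696289) 0.3404927226774395
```

View pics/stand.png

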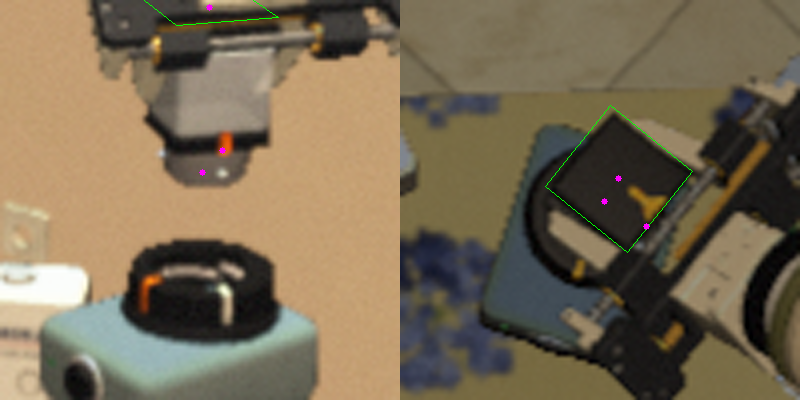

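The hopper stands upright over the collar. The predicted outline (green) and pointer match the picture, and the pointer is above the white mark.

```bash
cat > st.py <<'E'
import sys
from h import *
s=robot.read_state();R=Ro.from_rotvec(s["orientation"]).as_matrix();HR=R@RT;HP=np.array(s["tool_pos"])+R@PT
print("t",s["t"],"F",np.round(s["force"],1),"M",np.round(s["wrist_torque"],2),"open",s["opening"])
print("HP",HP.round(4),"yaw",round(np.degrees(np.arctan2(HR[1,0],HR[0,0])-YAW),2),"Hz",HR[:,2].round(4))
for a in sys.argv[1:]:
    y,z=map(float,a.split(","));print(a,delta(*tool_for(np.radians(y),z)))
E
python3 st.py 70,.2 70,.185 70,.178
```

```text
t 6.875 F [-0.1  0.4 -1.2] M [-0.45  0.32  0.02] open 0.06005354607669803
HP [ 0.5253 -0.2993  0.2405] yaw 70.06 Hz [0.0019 0.0023 1.    ]
70,.2 ([-0.0285, 0.0001, 0.0287], [-0.0007, 0.003, 0.0008])
70,.185 ([-0.0391, 0.0001, 0.0394], [-0.0007, 0.003, 0.0008])
70,.178 ([-0.044, 0.0001, 0.0443], [-0.0007, 0.003, 0.0008])
```

Emit:
{"fn": "move_arm", "kwargs": {
  "deltas": [-0.015,0,0.015,0,0.003,0,0.3,-0.0285,0,0.0287,0,0.003,0,0.3,-0.034,0,0.034,0,0.003,0,0.3,-0.039,0,0.039,0,0.003,0,0.3,-0.044,0,0.044,0,0.003,0,0.3,-0.044,0,0.044,0,0.003,0,0.3]
}}

```text
t: 7.62
tool_pos: [0.5288, -0.2951, 0.2387]
orientation: [-2.398, -1.102, -0.993]
force: [0.7, 0.1, -1.6]
opening: 0.0599
gripper_force: 35.0
```

```bash
python3 st.py 70,.172 70,.168 70,.165 70,.162
```

```text
t 7.625 F [ 0.7  0.1 -1.6] M [-0.43  0.35  0.  ] open 0.05987115623158712
HP [ 0.5248 -0.2997  0.1778] yaw 69.99 Hz [ 0.     -0.0013  1.    ]
70,.172 ([-0.0035, 0.0002, 0.0047], [-0.0005, -0.001, -0.0007])
70,.168 ([-0.0063, 0.0002, 0.0076], [-0.0005, -0.001, -0.0007])
70,.165 ([-0.0084, 0.0002, 0.0097], [-0.0005, -0.001, -0.0007])
70,.162 ([-0.0105, 0.0002, 0.0118], [-0.0005, -0.001, -0.0007])
```

Emit:
{"fn": "move_arm", "kwargs": {
  "deltas": [-0.002,0,0.0025,0,0,0,0.3,-0.004,0,0.005,0,0,0,0.3,-0.006,0,0.007,0,0,0,0.3,-0.007,0,0.008,0,0,0,0.3,-0.007,0,0.008,0,0,0,0.3]
}}

```text
t: 8.25
tool_pos: [0.5294, -0.2945, 0.2284]
orientation: [-2.398, -1.102, -0.994]
force: [0.5, 1.1, -3.1]
opening: 0.0593
gripper_force: 35.0
```

```bash
python3 st.py 70,.165 70,.162
```

```text
t 8.25 F [ 0.5  1.1 -3.1] M [-0.33  0.11 -0.08] open 0.05932283318978329
HP [ 0.5254 -0.2991  0.1675] yaw 70.0 Hz [-3.0e-04 -1.1e-03  1.0e+00]
70,.165 ([-0.0017, 0.0001, 0.0018], [-0.0003, -0.0011, -0.0004])
70,.162 ([-0.0038, 0.0001, 0.0039], [-0.0003, -0.0011, -0.0004])
```

The origin is at 167 mm with almost no force, below the 173 mm it would have if resting on top. So the pins are in the slots.

Emit:
{"fn": "move_arm", "kwargs": {
  "deltas": [-0.001,0,0.001,0,0,0,0.3,-0.002,0,0.002,0,0,0,0.3,-0.003,0,0.003,0,0,0,0.3,-0.0038,0,0.0038,0,0,0,0.3,-0.0038,0,0.0038,0,0,0,0.3]
}}

```text
t: 8.88
tool_pos: [0.5297, -0.2942, 0.2233]
orientation: [-2.397, -1.102, -0.994]
force: [3.2, 3.7, 0.9]
opening: 0.0599
gripper_force: 35.0
```

```bash
python3 st.py 70,.162
python3 - <<'E'
from h import *
b=tool_for(np.radians(70),.162)
for y in range(65,-1,-5): print(y,sum(delta(*tool_for(np.radians(y),.1625-.0042*(70-y)/70),base=b),[]))
E
```

```text
t 8.875 F [3.2 3.7 0.9] M [ 0.29 -0.53 -0.07] open 0.05988138208032234
HP [ 0.5257 -0.2988  0.1624] yaw 70.02 Hz [-0.001  -0.0014  1.    ]
70,.162 ([-0.0005, 0.0001, 0.0001], [-0.0003, -0.0017, 0.0])
65 [0.0001, 0.0005, -0.0002, -0.0617, 0.0, 0.0617]
60 [-0.0001, 0.0011, 0.0, -0.1233, 0.0, 0.1235]
55 [-0.0004, 0.0016, 0.0001, -0.185, 0.0, 0.1852]
50 [-0.0008, 0.0021, 0.0002, -0.2467, -0.0, 0.247]
45 [-0.0011, 0.0026, 0.0003, -0.3083, 0.0, 0.3087]
40 [-0.0015, 0.0031, 0.0003, -0.37, -0.0, 0.3705]
35 [-0.0019, 0.0036, 0.0003, -0.4317, 0.0, 0.4322]
30 [-0.0024, 0.004, 0.0003, -0.4933, 0.0, 0.494]
25 [-0.0028, 0.0044, 0.0003, -0.555, 0.0, 0.5557]
20 [-0.0033, 0.0048, 0.0002, -0.6167, 0.0, 0.6175]
15 [-0.0038, 0.0051, 0.0001, -0.6784, 0.0, 0.6792]
10 [-0.0044, 0.0054, 0.0, -0.74, 0.0, 0.7409]
5 [-0.0049, 0.0056, -0.0001, -0.8017, 0.0, 0.8027]
0 [-0.0055, 0.0058, -0.0003, -0.8634, 0.0, 0.8644]
```

Seated at 162 mm. I turn in stages, starting with 25 degrees.

Emit:
{"fn": "move_arm", "kwargs": {
  "deltas": [0,0.0005,0,-0.062,0,0.062,0.3,0,0.0011,0,-0.123,0,0.123,0.3,-0.0004,0.0016,0.0001,-0.185,0,0.185,0.3,-0.0008,0.0021,0.0002,-0.247,0,0.247,0.3,-0.0011,0.0026,0.0003,-0.308,0,0.309,0.3,-0.0011,0.0026,0.0003,-0.308,0,0.309,0.3]
}}

```text
t: 9.62
tool_pos: [0.531, -0.2958, 0.2221]
orientation: [-2.7, -0.581, -1.118]
force: [7.1, 2.7, -2.7]
opening: 0.0601
gripper_force: 35.0
```

```bash
python3 st.py 45,.161 
python3 - <<'E'
from h import *
s=robot.read_state()
for y in range(40,-1,-5): print(y,sum(delta(*tool_for(np.radians(y),.1625-.0042*(70-y)/70),s=s),[]))
E
```

```text
t 9.625 F [ 7.1  2.7 -2.7] M [ 0.19 -0.57 -0.06] open 0.06006428974431973
HP [ 0.5254 -0.2983  0.1611] yaw 44.94 Hz [-4.0e-04 -1.4e-03  1.0e+00]
45,.161 ([-0.0002, 0.0008, -0.0], [-0.0, -0.0009, -0.0015])
40 [-0.0005, 0.0013, 0.0002, -0.0617, -0.0009, 0.0602]
35 [-0.0007, 0.0019, 0.0003, -0.1234, -0.0008, 0.1219]
30 [-0.001, 0.0024, 0.0005, -0.1851, -0.0008, 0.1836]
25 [-0.0013, 0.0029, 0.0006, -0.2468, -0.0007, 0.2454]
20 [-0.0017, 0.0034, 0.0006, -0.3085, -0.0007, 0.3071]
15 [-0.0021, 0.0039, 0.0007, -0.3702, -0.0006, 0.3688]
10 [-0.0025, 0.0044, 0.0007, -0.4319, -0.0006, 0.4305]
5 [-0.0029, 0.0048, 0.0007, -0.4935, -0.0005, 0.4922]
0 [-0.0034, 0.0052, 0.0006, -0.5552, -0.0005, 0.554]
```

Emit:
{"fn": "move_arm", "kwargs": {
  "deltas": [-0.0003,0.0005,0.0002,-0.062,0,0.062,0.3,-0.0006,0.001,0.0003,-0.123,0,0.123,0.3,-0.001,0.0016,0.0005,-0.185,0,0.185,0.3,-0.0013,0.0021,0.0006,-0.247,0,0.247,0.3,-0.0017,0.0026,0.0006,-0.308,0,0.308,0.3,-0.0021,0.0031,0.0007,-0.37,0,0.37,0.3,-0.0025,0.0036,0.0007,-0.432,0,0.431,0.3,-0.0025,0.0036,0.0007,-0.432,0,0.431,0.3]
}}

```text
t: 10.62
tool_pos: [0.5316, -0.2994, 0.2202]
orientation: [2.827, -0.261, 1.171]
force: [4.4, 2.3, -0.9]
opening: 0.06
gripper_force: 35.0
```

```bash
python3 st.py 5,.1585 0,.158
python3 - <<'E'
from h import *
s=robot.read_state();R=Ro.from_rotvec(s["orientation"]).as_matrix();HR=R@RT;HP=np.array(s["tool_pos"])+R@PT
out=[]
for n in("scene","top"):
    p,d=grab(n);X=[HP+HR@np.array(v) for v in([-.03,0,.024],[-.03,0,.1],[0,0,.1])]
    mk=[[*(COL+r*np.array([-np.cos(YAW),-np.sin(YAW)])),.181] for r in(.032,.044)]
    c=w2px(n,[[*COL,.2]])[0].astype(int)
    a=cv2.resize(p[c[1]-40:c[1]+40,c[0]-40:c[0]+40,::-1],(400,400),interpolation=cv2.INTER_CUBIC)
    for q,col in zip(w2px(n,X+mk),[(255,0,255)]*3+[(0,255,0)]*2): cv2.circle(a,tuple(int(t) for t in (q-c+40.5)*5),2,col,-1)
    out.append(a)
cv2.imwrite("pics/turn.png",np.hstack(out))
E
```

```text
t 10.625 F [ 4.4  2.3 -0.9] M [ 0.44 -0.33  0.36] open 0.059989687631714715
HP [ 0.5256 -0.2983  0.1593] yaw 10.07 Hz [-8.e-04  4.e-04  1.e+00]
5,.1585 ([-0.0005, 0.0015, 0.0006], [-0.0623, -0.0008, 0.0627])
0,.158 ([-0.0009, 0.002, 0.0009], [-0.124, -0.0009, 0.1244])
```

View pics/turn.png

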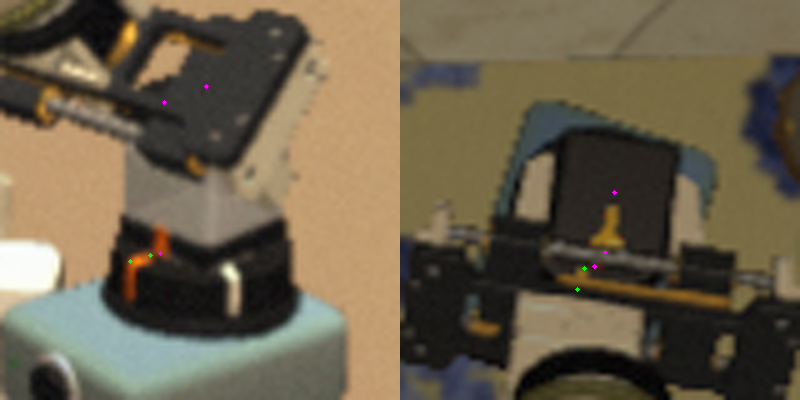

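The pointer is about 10 degrees short of the orange mark, as predicted. The last 10 degrees follow.

Emit:
{"fn": "move_arm", "kwargs": {
  "deltas": [-0.0002,0.0003,0.0003,-0.031,0,0.031,0.3,-0.0004,0.0007,0.0006,-0.062,0,0.063,0.3,-0.0006,0.001,0.0008,-0.093,0,0.094,0.3,-0.0008,0.0012,0.0009,-0.124,0,0.124,0.3,-0.0008,0.0012,0.0009,-0.124,0,0.124,0.3,-0.0008,0.0012,0.0009,-0.124,0,0.124,0.3]
}}

```text
t: 11.48
tool_pos: [0.5314, -0.301, 0.2187]
orientation: [2.739, -0.498, 1.134]
force: [4.0, 5.1, 1.3]
opening: 0.0601
gripper_force: 35.0
```

```bash
python3 st.py 0,.158
python3 - <<'E'
from h import *
p,d=grab("scene");c=w2px("scene",[[*COL,.19]])[0].astype(int)
cv2.imwrite("pics/end1.png",cv2.resize(p[c[1]-25:c[1]+25,c[0]-35:c[0]+35,::-1],(700,500),interpolation=cv2.INTER_CUBIC))
E
```

```text
t 11.475 F [4.  5.1 1.3] M [ 1.11 -0.42  0.76] open 0.060060206570695884
HP [ 0.5256 -0.2988  0.1578] yaw 0.06 Hz [-2.0e-04 -1.4e-03  1.0e+00]
0,.158 ([0.0002, 0.0004, -0.0001], [-0.0017, 0.0003, -0.0002])
```

View pics/end1.png

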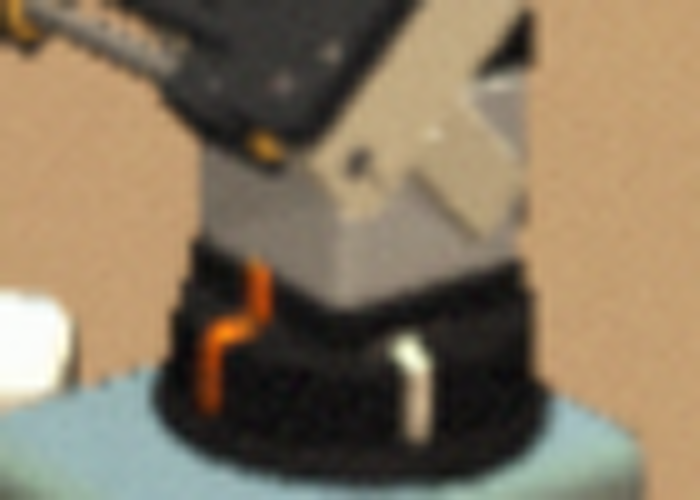

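The pointer meets the inner end of the orange mark at 158 mm. I release and retreat along the tool axis.

Emit:
{"fn": "move_arm", "kwargs": {
  "deltas": [0,0,0,0,0,0,1,0,0,0,0,0,0,1,0,0,0,0,0,0,1,0,0,0,0,0,0,1,0,0,-0.02,0,0,0,1,0,0,-0.06,0,0,0,1,0,0,-0.1,0,0,0,1,0,0,-0.14,0,0,0,1,0,0,-0.17,0,0,0,1,0,0,-0.17,0,0,0,1,0,0,-0.17,0,0,0,1]
}}

```text
t: 12.9
tool_pos: [0.4351, -0.2751, 0.3401]
orientation: [2.757, -0.497, 1.116]
force: [0.4, 0.5, -0.7]
opening: 0.0932
gripper_force: 0.0
```

```bash
python3 - <<'E'
from h import *
s=robot.read_state();print(s["t"],s["tool_pos"],s["opening"],s["force"])
out=[]
for n in("scene","top"):
    p,d=grab(n);c=w2px(n,[[*COL,.2]])[0].astype(int)
    if n=="top":
        C=cloud(n,d);M=(np.hypot(C[...,0]-COL[0],C[...,1]-COL[1])<.06)&(abs(C[...,2]-.258)<.015);P=C[M];print(len(P),np.median(P[:,2]),cv2.minAreaRect((P[:,:2]*1000).astype(np.float32)))
    out.append(cv2.resize(p[c[1]-40:c[1]+40,c[0]-40:c[0]+40,::-1],(400,400),interpolation=cv2.INTER_CUBIC))
cv2.imwrite("pics/fin.png",np.hstack(out))
E
```

```text
12.9 [ 0.43513219 -0.27510804  0.34005404] 0.09319101697316216 [ 0.37389571  0.52742887 -0.6738718 ]
581 0.25762539569815074 ((526.121826171875, -299.81768798828125), (59.73448181152344, 60.568111419677734), 68.61199188232422)
```

View pics/fin.png

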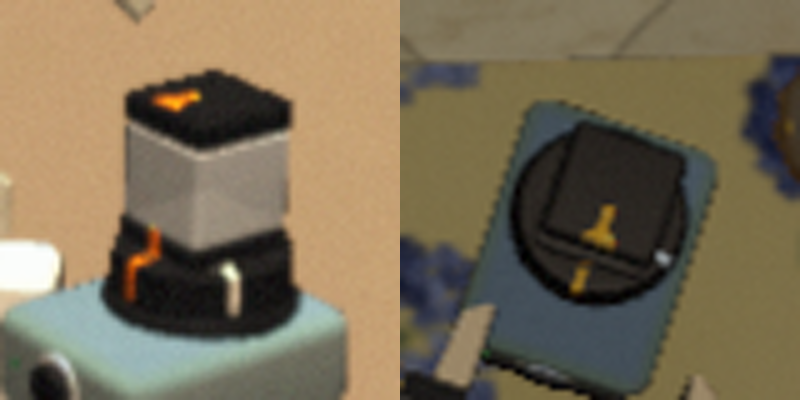

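The lid is at 258 mm and square with the grinder to about 1 degree. The pointer is in line with the orange mark and the gripper is clear of it.

```bash
python3 -c "
from plant import robot
print(robot.close_job())"
```

```text
the job is handed in; nothing more can be done
None
```

The hopper is seated in the collar and screwed down to the orange mark (within about 1 degree), the gripper is clear of it, and the job was handed in at about 13 s of the 58 s allowed.

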